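Drive the stuck locating pin out of the holding stand

TASK

The headed brass pin is stuck in the bore of the steel holding stand. Take the square-gripped drift punch from the rack, feel for the bore with it from above, and press the pin down and out so that it drops into the catch dish below, without ramming the block or the pin. Then stand the drift back upright, fully home, in the free socket of the rack and let go, leaving the other things where they are.

Things in the scene. Friction and masses are not known exactly. Their poses are not given: they have to be found in the camera images.
- drift: Drift punch, upright in either rack socket: square grip 22 x 22 mm, 80 mm tall, below it a flat shoulder and a round nose, 8 x 38 mm, clamped off-centre: 3 mm off the grip's axis, in an unknown direction that differs each time. 0.18 kg. Origin on the grip's axis, level with the nose's tip; z up, x and y square to the flats. In the rack the shoulder rests on its top: tip 7 mm above the bench.
- stand: Holding stand, bolted down: base plate 110 (x) x 150 (y) x 8 mm; columns 20 mm thick at y = +-55 mm; on them a steel block 50 (x) x 136 (y) x 36 mm, underside 62 and top 98 mm above the bench, with 6 mm high bosses on top at y = +-55 mm. Under its bore a catch dish 80 x 76 mm, walls 16 mm high, floor 11 mm above the bench. Origin on the bench under the bore, z up along the bore.
- bore (a point): Centre of the upper mouth of the upright through bore in the block's middle, level with its top. Bore 9.5 mm, 36 mm long, 0.5 mm edge break: 0.75 mm play round the drift's nose, whose place is known only to 3 mm: slide it about on the face under a few newtons until it drops in, then ease side load. The drift's shoulder stops on the block. Over 20 N of drift on block is ramming.
- pin: Stuck brass pin: shank 9 mm thick, 34 mm long, up in the bore; head 16 mm wide, 5 mm thick, outside under the block, so it only goes out downwards; 30 g. Origin: centre of the head's underside, z up. Upper end starts 3 to 8 mm below the block's top. It slides under 6 to 14 N (varies) until its upper end is 3 mm above the block's underside, then falls. Over 35 N of drift on pin is ramming.
- pin_top (a point): Centre of the upper end of the pin's shank, where the drift must press.
- rack: Punch rack, fixed: black block 56 (x) x 150 (y) x 45 mm with two round upright through sockets 17 mm in diameter (1.5 mm play for the drift when its grip is centred). Origin at the centre of its underside; z up.
- rack_hole0 (a point): Centre of the mouth of the socket at the rack's y = -42 mm, level with its top (45 mm above the bench).
- rack_hole1 (a point): Centre of the mouth of the socket at the rack's y = +42 mm, level with its top (45 mm above the bench).
- wide_punch: Another punch in the rack's other socket, to be left there: round grip 30 mm in diameter and 50 mm tall with a steel knob of 22 mm on it, reaching 107 mm above the bench; its nose is 11 mm thick, too thick for the bore. Origin at its tip, z up.
- nozzle: Bystander: a steel injector nozzle standing on the bench, 34 mm in diameter, 62 mm tall. Origin under its centre.
- spray_can: Bystander: a spray can standing on the bench, 54 mm in diameter, 130 mm tall. Origin under its centre.
- union_nut: Bystander: a dark steel union nut lying on the bench, 30 mm in diameter, 18 mm tall. Origin under its centre.
There are look-alikes about, which are no part of the job. What is shaped like the rack but blue or pink is not meant.

How it is judged (in metres and radians):
On the way, in this order (a step that is already met when the one before it is completed fails the run):
1. the drift is lifted out of the rack (height (world z) of drift above 0.06 m), for 0.1 s.
2. the drift's tip bears on the pin inside the bore (contact force between drift and pin above 2 N and z of drift in the frame of bore below -0.002 m and horizontal distance between drift and bore below 0.005 m), for 0.1 s.
3. the pin has dropped clear of the bore (height (world z) of pin_top below 0.058 m), for 0.1 s.
At the end, for the whole second after the job is handed in: Pin out of the bore, at rest in the catch dish (upper end below the block, within 50 mm of the bore's axis); drift released and at rest in a rack socket: upright within 0.08 rad, within 5 mm of the socket's axis, shoulder down on the rack within 3 mm (height (world z) of pin_top below 0.058 m and height (world z) of pin below 0.03 m and horizontal distance between pin and stand below 0.05 m and linear speed of each of pin, drift below 0.03 m/s and (horizontal distance between drift and rack_hole0 below 0.005 m or horizontal distance between drift and rack_hole1 below 0.005 m) and height (world z) of drift below 0.01 m and angle between drift's own z axis and vertical below 0.08 rad and contact force between drift and the fingers below 0.1 N); the robot touches nothing.
It fails at once if the drift rams the holding stand (over 20 N) (contact force between drift and stand above 20 N).
It fails at once if the pin is rammed (over 35 N) (contact force between drift and pin above 35 N).
It fails at once if the other punch is disturbed (distance of wide_punch from where it was at the start of the episode above 0.012 m).
It fails at once if a bystander is disturbed (distance of any of nozzle, spray_can, union_nut from where it was at the start of the episode above 0.015 m).
It also fails if it takes over 72 s, if anything falls off the work surface, if the arm or the gripper's body presses on something with over 40 N, if the wrist force passes 120 N, or if a joint passes its speed limit or range.

ROBOT

A 6-joint arm with a two-finger parallel gripper is mounted at the origin on the work surface. World frame = base frame: x ahead of the robot, y to its left, z up, the work surface at z = 0. Lengths are in m, angles in degrees, forces in N, time in s.
With the tool pointing down it reaches from about 0.375 to 0.9 m from the base axis. Payload 3.1 kg.
Tool frame: the origin (TCP) lies on the centre line of the jaws, within the pads' length; the fingertips stand 14 mm ahead of it and the grasp point (between the pads) lies 5 mm behind it (bot.tips_ahead is the distance from the TCP to the fingertips, in m); z points along the fingers, y is the line along which they close (so a half turn about z gives the same grasp; the last joint's range is limited). The gripper opens to 87 mm and grips with 3 to 60 N. Pads are 19 mm wide; open, the fingers measure 117 mm over their backs; the gripper's body (75 mm by 190 mm) begins 51 mm behind the grasp point.
Start: joints at [58.757, 30.224, 82.088, -0, 67.689, -10.227], TCP at [0.224, 0.583, 0.237] pointing down, gripper open.
Joint ranges: [-176.69, 176.69], [-43.24, 126.21], [12.49, 139.97], [-82, 262], [0, 151.66], [-163.58, 163.58]. Speed limits (degrees/s): [159.86, 159.86, 180, 180, 180, 180].

INTERFACE

Orientations are given as a 3x3 rotation matrix whose columns are the frame's x, y, z axes.
In Python, from rig import bot gives the robot as it stands.
- The arm moves only by the tool play_rows, never from a script. Its argument "moves" is a list that holds one entry, the list of rows, each a list of 6 numbers: the shift along the tool's x, y, z in mm, then the turn, a rotation vector about the tool's x, y, z in rad. A call has 1 to 5 rows; each row shifts and turns the commanded pose from where the row before left it, along the tool's axes as they then stand; what a row does not reach is not made up. A row lasts 1/10 s, in which the tool goes at most 50 mm and 8.59 degrees, less where a joint would pass 70% of its speed; a pose out of reach is approached as far as the arm can. A call with a gripper value outside its range is refused whole. "fingers" is the opening, from -1 (shut) to 1 (fully open), set as the call begins (left out, the last holds). The fingers move at their own pace and stop on an object; the grip force is fixed at half the most. Time passes only in rows, so rows that do not move let the fingers close. It gives the time, the measured TCP pose, the force, the opening and the grip force at its end, in the units of the state.
- bot.read_state(): the state, without advancing time (a new reading comes with each control period).
- bot.capture(name): name is "scene" or "top" or "wrist"; returns a dict with "image" (384x512x3 uint8, blue, green, red), "fx", "fy", "cx", "cy" (pixels), "R" (3x3) and "t" (3): a world point X has camera coordinates R X + t. Camera axes: x right, y down, z forward; pixel columns grow to the right and rows downward; lengths in m; the calibration is good to about 2 mm. A picture is of the moment at which its call begins. There is no depth.
- bot.hand_in(): hands the job in; it is judged then, once.
Trained networks look in a picture, given as the dict that the camera call returned (one of the last four; its "shot" number tells which), for a name from the list of things; names that differ only in an ending like _2 or _b are one class to them, and where a whole thing is asked for, a point or a joint stands for the part that bears it (a point fixed in the world has none). Each returns a list of dicts, best first, with "confidence" (0 to 1); they miss things now and then, are a little off and sometimes report something else, mostly with a low value. They report only what shows in the picture. A call takes as long as a camera call. They do not tell look-alikes from the thing itself.
- bot.search_frame(picture, query): "centre" ([column, row] in pixels, amid what is visible of it).
- bot.silhouettes(picture, query): "pixels" (384x512 bool, what is visible of it) and "centre" ([column, row] in pixels, amid what is visible of it).
- bot.pinpoint(picture, query): "centre" ([column, row] in pixels: a listed point, or the origin of a listed thing).
The state is a dict: "time_s": time; "joint_positions": joint angles; "qvel": joint speeds; "tau": joint torques, N m; "position": TCP position; "tcp_rot": TCP orientation; "force": force on the tool from outside, world axes, zero at the start; "moment": the same for the moment, N m; "opening": opening from 0.0 (shut) to 1.0 (fully open); "grasp_force": force on a finger pad.
Only numpy, scipy, OpenCV 4.12 (cv2) and the standard library are available. Lean on these libraries where they do the work, as an engineer would, in place of code of your own. Each camera call takes 0.05 s, during which the arm holds its last target. There are 200 camera calls.

## Working session

There is one attempt and no reset: what is moved stays moved. The work goes in short steps, Python scripts to look and compute and a tool call to move; the robot and the scene stay as the last step left them, time stands still between calls to the robot, and variables do not carry over. Pictures are saved under pics/ and viewed, at most 10 in all, crops included, and the job is handed in when it is done.

Besides the shell and the picture viewer there is one more tool, called after "Emit:" as name(argument=value, ...) on one line, values as JSON. play_rows: Moves the arm, as the interface text tells. Its arguments: {"type":"object","properties":{"moves":{"type":"array","items":{"type":"array","items":{"type":"array","items":{"type":"number"}}}},"fingers":{"type":"number"}},"required":["moves"]}

```bash
ls; mkdir -p pics; python3 - <<'E'
from rig import bot
import cv2,numpy as np
s=bot.capture("scene");t=bot.capture("top")
cv2.imwrite("pics/a.png",np.vstack([s["image"],t["image"]])[:, :])
im=np.hstack([s["image"],t["image"]]);cv2.imwrite("pics/a.png",cv2.resize(im,(800,300)))
cv2.imwrite("pics/top.png",cv2.resize(t["image"],(800,600)))
for n,c in(("s",s),("t",t)):
  print(n,c["fx"],c["cx"],c["cy"],np.round(c["R"],3).tolist(),np.round(c["t"],3).tolist())
  for q in("drift","bore","rack_hole0","rack_hole1","rack","wide_punch","stand"):
    print(q,[(np.round(d["centre"]).tolist(),round(d["confidence"],2)) for d in bot.pinpoint(c,q)][:4])
st=bot.read_state();print(st["time_s"],st["tcp_rot"],st["force"])
E
```

```text
pics
s 357.3573258993639 253.90055334268538 187.52169036232792 [[-0.379, 0.925, -0.008], [0.804, 0.326, -0.497], [-0.457, -0.195, -0.868]] [0.116, -0.446, 1.022]
drift [([276.0, 203.0], 0.92), ([275.0, 192.0], 0.69)]
bore [([148.0, 159.0], 0.93)]
rack_hole0 [([388.0, 214.0], 0.93), ([352.0, 154.0], 0.85), ([313.0, 213.0], 0.79), ([279.0, 190.0], 0.74)]
rack_hole1 [([388.0, 214.0], 0.93), ([352.0, 154.0], 0.85), ([313.0, 213.0], 0.79), ([279.0, 190.0], 0.74)]
rack [([404.0, 231.0], 0.89), ([269.0, 284.0], 0.88), ([293.0, 213.0], 0.76), ([336.0, 161.0], 0.74)]
wide_punch [([308.0, 215.0], 0.83)]
stand [([158.0, 187.0], 0.89)]
t 372.5310833966187 253.78291780881415 190.15698496812627 [[0.009, -1.0, -0.003], [-0.966, -0.008, -0.258], [0.258, 0.005, -0.966]] [0.11, 0.583, 0.836]
drift [([245.0, 211.0], 0.65)]
bore [([349.0, 188.0], 0.69), ([243.0, 212.0], 0.58)]
rack_hole0 [([225.0, 278.0], 0.94), ([239.0, 213.0], 0.9), ([157.0, 224.0], 0.86), ([211.0, 208.0], 0.77)]
rack_hole1 [([225.0, 278.0], 0.94), ([239.0, 213.0], 0.9), ([157.0, 224.0], 0.86), ([211.0, 208.0], 0.77)]
rack [([215.0, 272.0], 0.81), ([230.0, 154.0], 0.7), ([211.0, 207.0], 0.7), ([229.0, 216.0], 0.63)]
wide_punch [([216.0, 207.0], 0.62)]
stand [([338.0, 193.0], 0.7)]
0.8 [[-9.33490645e-01  3.58601743e-01  7.20698058e-05]
 [ 3.58601749e-01  9.33490642e-01  8.45167271e-05]
 [-3.69686436e-05  1.04739932e-04 -9.99999994e-01]] [ 0.54103592  0.43862068 -0.12036417]
```

View pics/a.png

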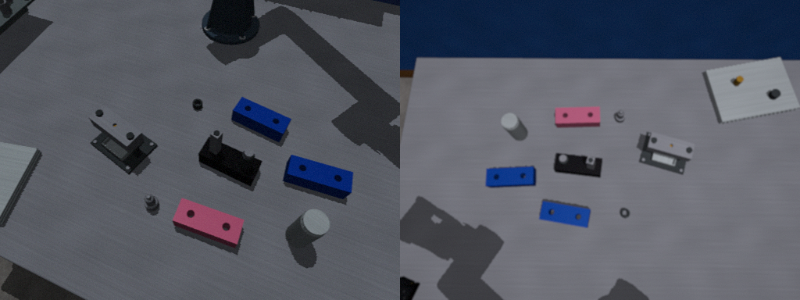

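View pics/top.png

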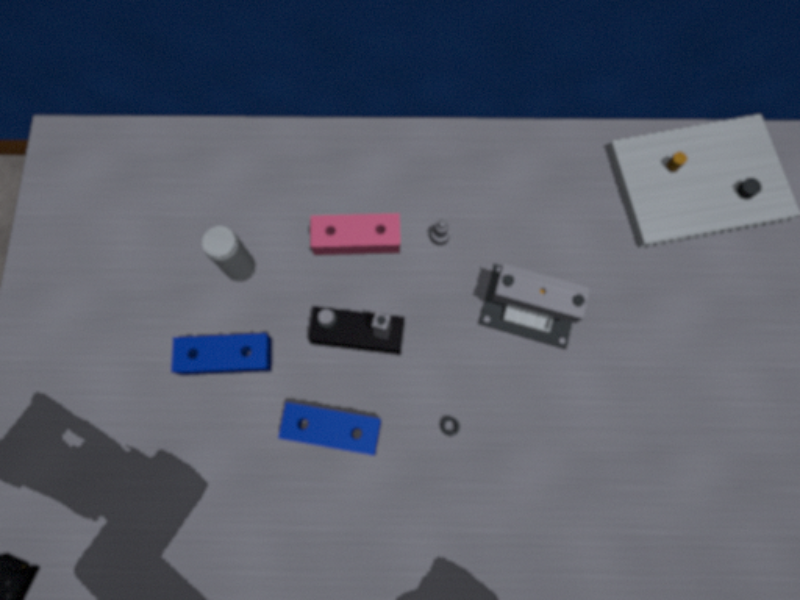

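The top view shows the black rack (355,330 in the 800-px view) holding the wide punch (left) and the drift (381,322, square grip). The stand's bore is at (543,291), its bosses at (508,280) and (579,300).

```bash
cat > h.py <<'E'
import numpy as np,cv2
from rig import bot
def onz(c,px,z):
    R=np.array(c["R"]);t=np.array(c["t"]);o=-R.T@t
    d=R.T@np.array([(px[0]-c["cx"])/c["fx"],(px[1]-c["cy"])/c["fy"],1]);return o+d*(z-o[2])/d[2]
def go(x,y,z,yaw=None):
    """tool-axes shift (mm) and tool-z turn (rad) to a target, tool y axis line at world yaw (deg)"""
    s=bot.read_state();R=np.array(s["tcp_rot"]);p=np.array(s["position"])
    d=R.T@(np.array([x,y,z])-p)*1000;out=np.round(d,2).tolist()
    if yaw is not None:
        cur=np.degrees(np.arctan2(R[1,1],R[0,1]));e=(yaw-cur+90)%180-90
        out.append(("turn_z rad",round(-np.radians(e),4)))
    return out
E
python3 - <<'E'
from h import *
t=bot.capture("top");s=bot.capture("scene")
f=1.5625
for n,p,z in(("drift top",(381,321),.125),("knob",(326,317),.107),("bore",(543,291),.098),("bossL",(508,280),.104),("bossR",(579,300),.104),("union",(449,426),.009),("nozzle",(440,228),.06)):
    print(n,onz(t,(p[0]/f,p[1]/f),z).round(4))
print("hole", onz(t,(239,213),.045).round(4),onz(t,(211,208),.045).round(4), onz(t,(349,188),.098).round(4))
print("scene", onz(s,(313,213),.045).round(4),onz(s,(279,190),.045).round(4),onz(s,(148,159),.098).round(4))
bt=bot.pinpoint(s,"drift");print([onz(s,d["centre"],.007).round(4) for d in bt])
cv2.imwrite("pics/c.png",np.hstack([cv2.resize(t["image"][180:240,190:270],(400,300),interpolation=2),cv2.resize(s["image"][150:240,240:360],(400,300),interpolation=2)]))
E
```

```text
drift top [0.5322 0.1371 0.125 ]
knob [0.5416 0.2202 0.107 ]
bore [ 0.5875 -0.1095  0.098 ]
bossL [ 0.6028 -0.0554  0.104 ]
bossR [ 0.5721 -0.1616  0.104 ]
union [0.3879 0.0297 0.009 ]
nozzle [0.7045 0.0445 0.06  ]
hole [0.5306 0.1514 0.045 ] [0.5428 0.2218 0.045 ] [ 0.5831 -0.1127  0.098 ]
scene [0.5526 0.2248 0.045 ] [0.5295 0.1467 0.045 ] [ 0.589  -0.1029  0.098 ]
[array([0.5331, 0.1395, 0.007 ])]
```

View pics/c.png

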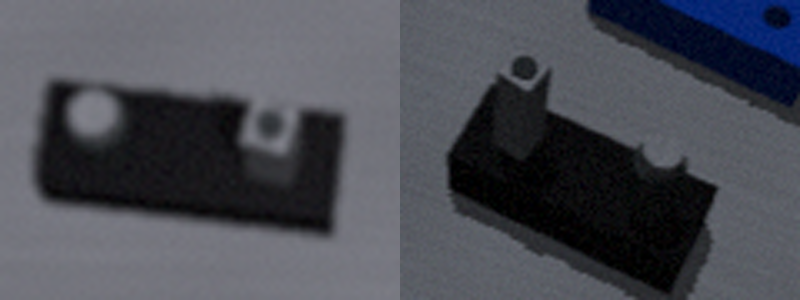

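```bash
cat >> h.py <<'E'
from scipy.spatial.transform import Rotation as Ro
def plan(x,y,z,yaw,n):
    """rows for a straight path to a tool-down target with tool y along world yaw (deg), mod 180"""
    s=bot.read_state();R=np.array(s["tcp_rot"]);p=np.array(s["position"])
    cur=np.degrees(np.arctan2(R[1,1],R[0,1]));e=(yaw-cur+90)%180-90
    a=-np.radians(e)/n;dw=(np.array([x,y,z])-p)/n*1000;rows=[]
    for i in range(n):
        rows.append(np.append(R.T@dw,[0,0,a]).round([1,1,1,0,0,3][0] if 0 else 3)); R=R@Ro.from_rotvec([0,0,a]).as_matrix()
    for i in range(0,n,5): print([[round(v,1) for v in r[:3]]+[0,0,round(r[5],3)] for r in rows[i:i+5]])
E
python3 -c "
from h import *
plan(.533,.138,.25,-6.5,12)"
```

```text
[[np.float64(-37.3), np.float64(-25.4), np.float64(-1.1), 0, 0, np.float64(0.11)], [np.float64(-39.9), np.float64(-21.2), np.float64(-1.1), 0, 0, np.float64(0.11)], [np.float64(-42.0), np.float64(-16.7), np.float64(-1.1), 0, 0, np.float64(0.11)], [np.float64(-43.6), np.float64(-12.0), np.float64(-1.1), 0, 0, np.float64(0.11)], [np.float64(-44.6), np.float64(-7.1), np.float64(-1.1), 0, 0, np.float64(0.11)]]
[[np.float64(-45.1), np.float64(-2.2), np.float64(-1.1), 0, 0, np.float64(0.11)], [np.float64(-45.1), np.float64(2.8), np.float64(-1.1), 0, 0, np.float64(0.11)], [np.float64(-44.5), np.float64(7.7), np.float64(-1.1), 0, 0, np.float64(0.11)], [np.float64(-43.4), np.float64(12.5), np.float64(-1.1), 0, 0, np.float64(0.11)], [np.float64(-41.8), np.float64(17.2), np.float64(-1.1), 0, 0, np.float64(0.11)]]
[[np.float64(-39.6), np.float64(21.7), np.float64(-1.1), 0, 0, np.float64(0.11)], [np.float64(-37.0), np.float64(25.9), np.float64(-1.1), 0, 0, np.float64(0.11)]]
```

Emit:
play_rows(moves=[[[-37.3, -25.4, -1, 0, 0, 0.11], [-39.9, -21.2, -1, 0, 0, 0.11], [-42, -16.7, -1, 0, 0, 0.11], [-43.6, -12, -1, 0, 0, 0.11], [-44.6, -7.1, -1, 0, 0, 0.11]]])

```text
time_s: 1.45
position: [0.3535, 0.3963, 0.2418]
tcp_rot: [[-0.605, 0.796, 0.001], [0.796, 0.605, 0.0], [-0.0, 0.001, -1.0]]
force: [1.2, 0.8, 0.3]
opening: 1.002
grasp_force: 0.0
```

Emit:
play_rows(moves=[[[-45.1, -2.2, -1, 0, 0, 0.11], [-45.1, 2.8, -1, 0, 0, 0.11], [-44.5, 7.7, -1, 0, 0, 0.11], [-43.4, 12.5, -1, 0, 0, 0.11], [-41.8, 17.2, -1, 0, 0, 0.11]]])

```text
time_s: 1.95
position: [0.4821, 0.2104, 0.2469]
tcp_rot: [[-0.099, 0.995, 0.001], [0.995, 0.099, 0.0], [0.0, 0.001, -1.0]]
force: [0.4, 0.3, 0.1]
opening: 0.998
grasp_force: 0.0
```

Emit:
play_rows(moves=[[[-39.6, 21.7, -1, 0, 0, 0.11], [-37, 25.9, -1, 0, 0, 0.11], [0, 0, 0, 0, 0, 0], [0, 0, 0, 0, 0, 0]]])

```text
time_s: 2.35
position: [0.5329, 0.1368, 0.2484]
tcp_rot: [[0.118, 0.993, -0.001], [0.993, -0.118, 0.0], [0.0, -0.001, -1.0]]
force: [-0.2, -0.1, -0.7]
opening: 1.005
grasp_force: 0.0
```

```bash
python3 - <<'E'
from h import *
c=bot.capture("wrist");cv2.imwrite("pics/w1.png",c["image"])
print(c["fx"],c["cx"],c["cy"],np.round(c["R"],3).tolist(),np.round(c["t"],3).tolist())
s=bot.read_state();print(s["position"],s["force"],s["moment"])
E
```

```text
298.7623776231214 256.5768363899337 192.30096387320313 [[0.993, -0.119, 0.0], [-0.115, -0.963, 0.243], [-0.029, -0.242, -0.97]] [-0.512, 0.16, 0.449]
[0.53198567 0.1377234  0.24833393] [-0.1239289   0.19645796 -0.6962663 ] [-0.06907961  0.0655922  -0.00440977]
```

View pics/w1.png

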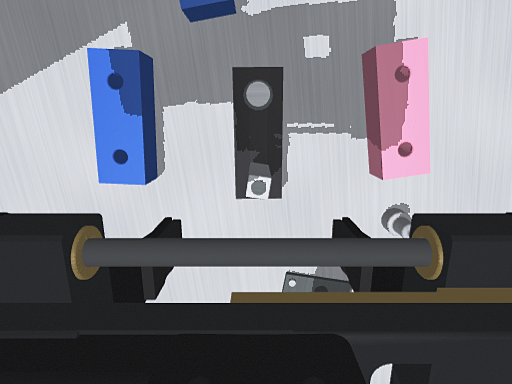

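The wrist view shows the drift's square top at about (259,187), bright, at the near end of the black rack; the wide punch is at (258,93).

```bash
python3 - <<'E'
from h import *
c=bot.capture("wrist");g=cv2.cvtColor(c["image"],6)[165:205,238:282]
b=cv2.resize(g,None,fx=4,fy=4,interpolation=2)
print(g[8:38:2,6:38:2])
E
```

```text
[[ 66  66  65  88  88  88  89  89  88  88  89  88  88  93  43  43]
 [ 65  66  63  94  94  87  87  82  81  85  85  86  87  90  48  68]
 [ 66  67  60 134 154 149 142 224 195 156 114 101  93  83  69  65]
 [ 66  67  65 143 147 147 172 246 242 244 243 237 231 225 138  63]
 [ 67  65  54 144 168 174 249 133  98  99 249 235 231 239 129  62]
 [ 69  66  85 249 244 162 116 120 120 121  93 133 235 241  71  64]
 [ 67  64 153 238 201 113 118 120 121 121 120  94 239 244  66  66]
 [ 68  62 216 238 125 118 121 121 124 124 122 104 239 239  59  65]
 [ 66  58 219 238 128 117 119 119 119 118 118 100 236 218  59  67]
 [ 67  52 231 233 210 115 121 122 122 122 120 110 237 192  60  67]
 [ 67  45 245 230 240 112 112 115 113 113 122 240 236 113  63  65]
 [ 66  47 247 236 231 243 179 139 124 142 241 230 239  70  65  66]
 [ 62  48 209 235 242 239 235 237 241 233 229 230 237  64  60  58]
 [135 136 133 126 122 110 131 188 205 211 222 228 224 128 130 161]
 [218 220 219 217 223 215 217 214 216 220 211 216 211 221 216 216]]
```

```bash
python3 - <<'E'
from h import *
c=bot.capture("wrist")
P=[onz(c,p,.125) for p in((272.8,178.8),(250.3,176),(247.5,198.5),(269.6,199.5))]
print(np.mean(P,0), onz(c,(259,188.4),.125))
for a,b in((1,0),(2,3),(3,0),(2,1)):
  d=P[b]-P[a];print(np.linalg.norm(d),np.degrees(np.arctan2(d[1],d[0])))
print([onz(c,p,.045) for p in((233,68),(283,68),(283,198),(234,198))])
print(onz(c,(258.5,93),.107))
P=onz(c,(259.4,188.3),.125)
plan(P[0],P[1],.19,-16,3);plan(P[0],P[1],.19,-14,3)
E
```

```text
[0.53403961 0.13900326 0.125     ] [0.53305871 0.13901944 0.125     ]
0.02100835208025994 -13.863499803658263
0.020858937419274717 -9.328722071283003
0.020092255983433557 75.46785542061012
0.021740091912262557 76.08442461835803
[array([0.5185839 , 0.25848708, 0.045     ]), array([0.57315364, 0.25211908, 0.045     ]), array([0.55917765, 0.104772  , 0.045     ]), array([0.49983089, 0.11168371, 0.045     ])]
[0.54254471 0.22467904 0.107     ]
[[np.float64(0.2), np.float64(0.7), np.float64(19.5), 0, 0, np.float64(0.055)], [np.float64(0.2), np.float64(0.7), np.float64(19.5), 0, 0, np.float64(0.055)], [np.float64(0.3), np.float64(0.6), np.float64(19.5), 0, 0, np.float64(0.055)]]
[[np.float64(0.2), np.float64(0.7), np.float64(19.5), 0, 0, np.float64(0.043)], [np.float64(0.2), np.float64(0.7), np.float64(19.5), 0, 0, np.float64(0.043)], [np.float64(0.3), np.float64(0.6), np.float64(19.5), 0, 0, np.float64(0.043)]]
```

Emit:
play_rows(moves=[[[0.2, 0.4, 31, 0, 0, 0.04], [0.2, 0.4, 31, 0, 0, 0.04], [0.3, 0.4, 31, 0, 0, 0.04], [0.3, 0.3, 31, 0, 0, 0], [0, 0, 29, 0, 0, 0]]])

```text
time_s: 3.0
position: [0.5332, 0.14, 0.0945]
tcp_rot: [[0.231, 0.973, -0.0], [0.973, -0.231, 0.0], [0.0, -0.0, -1.0]]
force: [0.2, -0.2, 0.7]
opening: 1.0
grasp_force: 0.0
```

Emit:
play_rows(moves=[[[0, 0, 0, 0, 0, 0], [0, 0, 0, 0, 0, 0]]])

```text
time_s: 3.2
position: [0.5336, 0.1395, 0.0957]
tcp_rot: [[0.232, 0.973, -0.001], [0.973, -0.232, 0.0], [-0.0, -0.001, -1.0]]
force: [0.0, 1.0, -0.4]
opening: 1.001
grasp_force: 0.0
```

Emit:
play_rows(moves=[[[0, 0, 0, 0, 0, 0], [0, 0, 0, 0, 0, 0], [0, 0, 0, 0, 0, 0], [0, 0, 0, 0, 0, 0], [0, 0, 0, 0, 0, 0]]], fingers=-1)

```text
time_s: 3.7
position: [0.5345, 0.1383, 0.096]
tcp_rot: [[0.234, 0.972, 0.001], [0.972, -0.234, 0.0], [0.0, 0.001, -1.0]]
force: [0.6, 0.4, -0.6]
opening: 0.629
grasp_force: 0.0
```

Emit:
play_rows(moves=[[[0, 0, 0, 0, 0, 0], [0, 0, 0, 0, 0, 0], [0, 0, 0, 0, 0, 0], [0, 0, 0, 0, 0, 0], [0, 0, 0, 0, 0, 0]]])

```text
time_s: 4.2
position: [0.5342, 0.1384, 0.0954]
tcp_rot: [[0.234, 0.972, -0.0], [0.972, -0.234, -0.0], [-0.0, -0.0, -1.0]]
force: [-0.3, 0.4, -1.0]
opening: 0.251
grasp_force: 29.6
```

Emit:
play_rows(moves=[[[0, 0, -5, 0, 0, 0], [0, 0, -15, 0, 0, 0], [0, 0, -30, 0, 0, 0], [0, 0, -40, 0, 0, 0], [0, 0, -40, 0, 0, 0]]])

```text
time_s: 4.7
position: [0.5334, 0.1383, 0.2264]
tcp_rot: [[0.234, 0.972, -0.002], [0.972, -0.234, -0.0], [-0.001, -0.002, -1.0]]
force: [0.3, 0.7, -1.1]
opening: 0.253
grasp_force: 29.6
```

```bash
sed -i 's/round(v,1) for/round(float(v),1) for/;s/round(r\[5\],3)/round(float(r[5]),3)/' h.py; python3 - <<'E'
from h import *
s=bot.read_state();print(s["position"],s["force"],s["opening"],s["grasp_force"],s["joint_positions"])
plan(.62,.17,.47,-13.5,6)
E
```

```text
[0.53339915 0.13833703 0.22643633] [ 0.31989469  0.66632626 -1.10159278] 0.2525219572892339 29.577898350544274 [2.91835449e+00 2.53013126e+01 9.33414151e+01 1.63985347e-04
 6.14792823e+01 1.64414804e+01]
[[8.5, 12.7, -40.6, 0, 0, -0.0], [8.5, 12.7, -40.6, 0, 0, -0.0], [8.5, 12.7, -40.6, 0, 0, -0.0], [8.5, 12.7, -40.6, 0, 0, -0.0], [8.5, 12.7, -40.6, 0, 0, -0.0]]
[[8.5, 12.7, -40.6, 0, 0, -0.0]]
```

Emit:
play_rows(moves=[[[8.5, 12.7, -40, 0, 0, 0], [8.5, 12.7, -40, 0, 0, 0], [8.5, 12.7, -40, 0, 0, 0], [8.5, 12.7, -40, 0, 0, 0], [8.5, 12.7, -40, 0, 0, 0]]])

```text
time_s: 5.2
position: [0.6055, 0.1651, 0.4272]
tcp_rot: [[0.234, 0.972, -0.001], [0.972, -0.234, -0.0], [-0.0, -0.001, -1.0]]
force: [1.5, -0.0, -1.7]
opening: 0.25
grasp_force: 29.6
```

Emit:
play_rows(moves=[[[8.5, 12.7, -40, 0, 0, 0], [0, 0, 0, 0, 0, 0], [0, 0, 0, 0, 0, 0], [0, 0, 0, 0, 0, 0]]])

```text
time_s: 5.6
position: [0.6188, 0.1699, 0.4632]
tcp_rot: [[0.234, 0.972, -0.005], [0.972, -0.234, -0.001], [-0.002, -0.005, -1.0]]
force: [0.2, -0.0, -2.1]
opening: 0.253
grasp_force: 29.6
```

```bash
python3 - <<'E'
from h import *
s=bot.read_state();print(s["position"],s["joint_positions"])
c=bot.capture("scene")
p=np.array(s["position"])
for dz in(-.0505,-.0885):
  q=c["R"]@(p+[0,0,dz])+c["t"];u=[c["fx"]*q[0]/q[2]+c["cx"],c["fy"]*q[1]/q[2]+c["cy"]];print(u,q[2])
x,y=int(u[0]),int(u[1]);np.save("v1.npy",c["image"]);cr=c["image"][max(0,y-90):y+30,max(0,x-80):x+80];print(x,y);cv2.imwrite("pics/v1.png",cv2.resize(cr,(800,600),interpolation=0))
E
```

```text
[0.61883829 0.16992474 0.46321186] [ 5.39725070e+00  2.30404209e+01  5.92646726e+01 -7.32192339e-03
  9.79906393e+01  1.89250467e+01]
[np.float64(289.7116901648535), np.float64(86.3860604128489)] 0.3478614263078714
[np.float64(286.8852152354725), np.float64(112.86646327277619)] 0.380833131153951
286 112
```

View pics/v1.png

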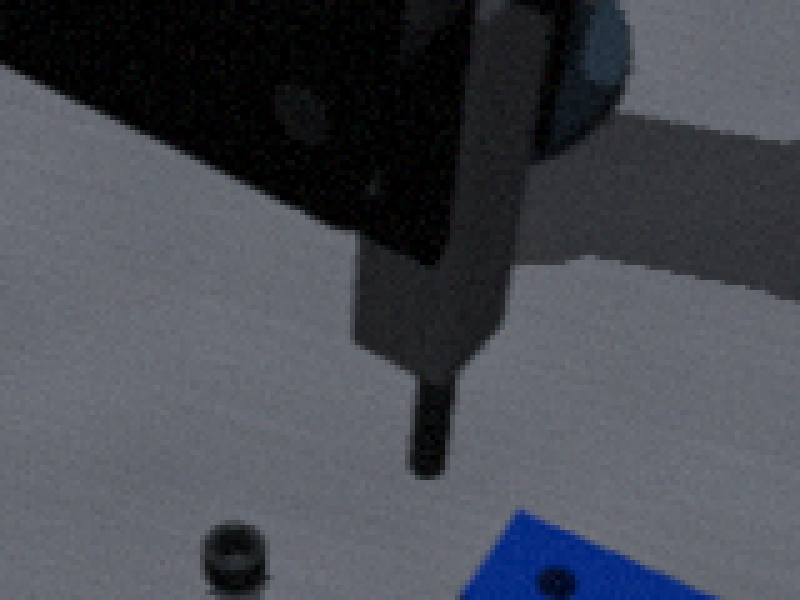

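The drift is seen at 2.4 px/mm-ish zoom: nose tip at about (427,470) in the crop, nose below the grip whose edges are x≈354 and 500. I turn the tool to get the nose's offset from the tool axis.

Emit:
play_rows(moves=[[[0, 0, 0, 0, 0, 0.14], [0, 0, 0, 0, 0, 0.14], [0, 0, 0, 0, 0, 0.14], [0, 0, 0, 0, 0, 0.14], [0, 0, 0, 0, 0, 0.14]]])

```text
time_s: 6.15
position: [0.6192, 0.17, 0.4634]
tcp_rot: [[0.809, 0.588, -0.005], [0.588, -0.809, -0.0], [-0.004, -0.002, -1.0]]
force: [-0.8, 0.3, -0.4]
opening: 0.255
grasp_force: 29.6
```

Emit:
play_rows(moves=[[[0, 0, 0, 0, 0, 0.14], [0, 0, 0, 0, 0, 0.14], [0, 0, 0, 0, 0, 0.14], [0, 0, 0, 0, 0, 0.14], [0, 0, 0, 0, 0, 0.14]]])

```text
time_s: 6.65
position: [0.6192, 0.1699, 0.4634]
tcp_rot: [[0.997, -0.071, -0.005], [-0.071, -0.997, -0.0], [-0.004, 0.001, -1.0]]
force: [0.6, -0.7, -1.8]
opening: 0.25
grasp_force: 29.6
```

Emit:
play_rows(moves=[[[0, 0, 0, 0, 0, 0.14], [0, 0, 0, 0, 0, 0.14], [0, 0, 0, 0, 0, 0], [0, 0, 0, 0, 0, 0], [0, 0, 0, 0, 0, 0]]])

```text
time_s: 7.15
position: [0.6199, 0.1701, 0.4648]
tcp_rot: [[0.942, -0.337, -0.001], [-0.337, -0.942, -0.0], [-0.001, 0.001, -1.0]]
force: [0.4, -0.2, -2.2]
opening: 0.253
grasp_force: 29.6
```

```bash
python3 - <<'E'
from h import *
s=bot.read_state();print(s["position"],s["joint_positions"][5]);R=np.array(s["tcp_rot"]);print(R.round(3))
c=bot.capture("scene");np.save("v2.npy",c["image"])
x,y=286,112;a=np.load("v1.npy")
cr=np.hstack([i[y-30:y+30,x-40:x+40] for i in(a,c["image"])]);cv2.imwrite("pics/v2.png",cv2.resize(cr,(800,300),interpolation=0))
for i in(a,c["image"]):
  print(cv2.cvtColor(i,6)[92:122:2,274:306])
E
```

```text
[0.61991289 0.17007058 0.46484501] 115.07101589277515
[[ 0.942 -0.337 -0.001]
 [-0.337 -0.942 -0.   ]
 [-0.001  0.001 -1.   ]]
[[106 107 108 107 107  97  65  43  34  39  29  34  32  38  37  36  34  40
   36  31  32  37  33  31  26  29  36  71  99 103 109 107]
 [104 106 107 106 105 105 108 109 106  94  66  44  33  38  33  37  34  33
   31  33  34  34  32  25  33  67 100 107 113 112 110 112]
 [103 107 105 109 104 108 106 108 109 110 108 101 105  82  53  33  31  37
   35  38  32  25  36  56  89 109 110 110 108 109 110 110]
 [108 107 104 107 104 107 107 104 104 106 109 104 111 112 106  67  24  20
   33  31  31  24  23  83 108 109 112 111 104 108 112 107]
 [108 104 105 110 111 111 111 103 103 108 106 108 105 111  92  57  18  11
   15  13  11  14  29  86 105 105 102 105 101 107 108 104]
 [102 106 106 104 107 107 103 102 109 107 109 110 114 105  89  51  17   9
   16  16  12  11  43  86 104 107 105 102 109 106 109 105]
 [101 107 104 106 106 102 104 104 106 106 106 106 105 106  75  28  15   5
   20  11   8  23  62  95 105 106 106 104 103 104 105 103]
 [104 102 100 108 106 104 103 104 101 109 
[... 2318 characters left out ...]
3 104 106 104 106 105 108 102 102]
 [105 100 100 103 109 105 101 104  75  37   6   0  10   0  11  15  58  95
  100 106 104 107 109 102  97 103 103 106 103 101 104 102]
 [ 99 103 103 103  99 101 102  98  67  23  13   7  12   9  17  18  59  95
  102 101 106 104 106 104 104 105 103 101 104 100 104 105]
 [107 105 101 103 103 105 102 102  68  25  10  14  11   9  15  24  80 101
  102 103 103 102 104 101 105 100 105 104 105 106 106 102]
 [103 102 103 102 103 105 103 103  82  38  12  11   4   5  21  59  93 105
  104 103 104 100 101 102 105 104 103 107 100 109 103 100]
 [101 101 105  99 105 101 103 104 104 100 104  91  89  99  99 107 101 106
   99 101 105 104 107 108 107 106 102 106 106 108 103 112]]
```

View pics/v2.png

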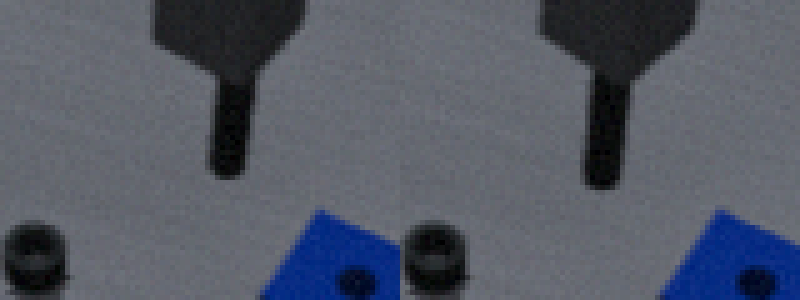

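```bash
python3 - <<'E'
from h import *
c=bot.capture("scene")
a=np.load("v1.npy");b=np.load("v2.npy");g=lambda i:cv2.cvtColor(i,6).astype(np.float32)
a,b=g(a),g(b)
# subpixel alignment of tip patch (ECC translation)
T=a[106:122,283:300];best=None
W=np.array([[1,0,-4.9],[0,1,2]],np.float32)
W2=W.copy();W2[0,2]+=283;W2[1,2]+=106
r,W2=cv2.findTransformECC(T,b,W2,cv2.MOTION_TRANSLATION,(3,200,1e-7),None,1)
d=W2[:,2]-[283,106];print(r,d)
Rc,t=np.array(c["R"]),np.array(c["t"])
pr=lambda X:(lambda q:np.array([c["fx"]*q[0]/q[2]+c["cx"],c["fy"]*q[1]/q[2]+c["cy"]]))(Rc@X+t)
X=np.array([.6195,.170,.4638-.0885])
J=np.array([(pr(X+e)-pr(X-e))/.002 for e in np.eye(3)[:2]*.001]).T
A=lambda y:np.array([[np.cos(y+np.pi/2),np.cos(y)],[np.sin(y+np.pi/2),np.sin(y)]])
R1=np.array([[.234,.972],[.972,-.234]]);R2=np.array([[.942,-.337],[-.337,-.942]])
n=np.linalg.solve(J@(R2-R1),d);print("n tool mm",n*1e3,"world at yaw1",R1@n*1e3)
# using columns only with norm sanity
print(J@R1@n,J@R2@n,pr(X))
# fixed-norm check of direction from column only
for th in range(0,360,15):
  m=.003*np.array([np.cos(np.radians(th)),np.sin(np.radians(th))]);print(th,(J@(R2-R1)@m).round(1),end=' ')
E
```

```text
0.9927295243710673 [-5.15325928  2.33103943]
n tool mm [ 3.98651526 -1.73968672] world at yaw1 [-0.75813092  4.28197953]
[4.03827827 0.64221654] [-1.11498101  2.97325597] [286.78223347 112.9524805 ]
0 [-4.2  0.4] 15 [-4.2 -0.5] 30 [-3.9 -1.3] 45 [-3.4 -2. ] 60 [-2.6 -2.6] 75 [-1.7 -3. ] 90 [-0.6 -3.2] 105 [ 0.5 -3.2] 120 [ 1.5 -2.9] 135 [ 2.5 -2.5] 150 [ 3.3 -1.9] 165 [ 3.8 -1.2] 180 [ 4.2 -0.4] 195 [4.2 0.5] 210 [3.9 1.3] 225 [3.4 2. ] 240 [2.6 2.6] 255 [1.7 3. ] 270 [0.6 3.2] 285 [-0.5  3.2] 300 [-1.5  2.9] 315 [-2.5  2.5] 330 [-3.3  1.9] 345 [-3.8  1.2]
```

```bash
python3 - <<'E'
from h import *
plan(.575,-.159,.25,-13.5,15)
E
```

```text
[[4.6, 21.7, 14.4, 0, 0, 0.097], [6.7, 21.1, 14.4, 0, 0, 0.097], [8.7, 20.4, 14.4, 0, 0, 0.097], [10.6, 19.4, 14.4, 0, 0, 0.097], [12.5, 18.3, 14.4, 0, 0, 0.097]]
[[14.2, 17.0, 14.4, 0, 0, 0.097], [15.8, 15.5, 14.4, 0, 0, 0.097], [17.2, 13.9, 14.4, 0, 0, 0.097], [18.5, 12.2, 14.4, 0, 0, 0.097], [19.6, 10.3, 14.4, 0, 0, 0.097]]
[[20.5, 8.4, 14.4, 0, 0, 0.097], [21.2, 6.3, 14.4, 0, 0, 0.097], [21.7, 4.2, 14.4, 0, 0, 0.097], [22.0, 2.1, 14.4, 0, 0, 0.097], [22.1, -0.1, 14.4, 0, 0, 0.097]]
```

```bash
sed -i 's/def plan(x,y,z,yaw,n)/def plan(x,y,z,yaw,n,half=0)/; s/a=-np.radians(e)\/n/e+=half;a=-np.radians(e)\/n/' h.py; python3 - <<'E'
from h import *
plan(.575,-.159,.25,-13.5,13,180)
E
```

```text
[[5.3, 25.0, 16.6, 0, 0, -0.129], [2.0, 25.5, 16.6, 0, 0, -0.129], [-1.3, 25.5, 16.6, 0, 0, -0.129], [-4.6, 25.1, 16.6, 0, 0, -0.129], [-7.8, 24.3, 16.6, 0, 0, -0.129]]
[[-10.8, 23.1, 16.6, 0, 0, -0.129], [-13.7, 21.6, 16.6, 0, 0, -0.129], [-16.4, 19.6, 16.6, 0, 0, -0.129], [-18.8, 17.3, 16.6, 0, 0, -0.129], [-20.8, 14.8, 16.6, 0, 0, -0.129]]
[[-22.6, 12.0, 16.6, 0, 0, -0.129], [-23.9, 9.0, 16.6, 0, 0, -0.129], [-24.9, 5.8, 16.6, 0, 0, -0.129]]
```

Emit:
play_rows(moves=[[[5.3, 25, 16.6, 0, 0, -0.129], [2, 25.5, 16.6, 0, 0, -0.129], [-1.3, 25.5, 16.6, 0, 0, -0.129], [-4.6, 25.1, 16.6, 0, 0, -0.129], [-7.8, 24.3, 16.6, 0, 0, -0.129]]])

```text
time_s: 7.75
position: [0.6024, 0.0428, 0.382]
tcp_rot: [[0.953, 0.302, 0.0], [0.302, -0.953, -0.0], [0.0, 0.0, -1.0]]
force: [-0.1, -0.2, -1.8]
opening: 0.251
grasp_force: 29.6
```

Emit:
play_rows(moves=[[[-10.8, 23.1, 16.6, 0, 0, -0.129], [-13.7, 21.6, 16.6, 0, 0, -0.129], [-16.4, 19.6, 16.6, 0, 0, -0.129], [-18.8, 17.3, 16.6, 0, 0, -0.129], [-20.8, 14.8, 16.6, 0, 0, -0.129]]])

```text
time_s: 8.25
position: [0.585, -0.0838, 0.2991]
tcp_rot: [[0.581, 0.814, 0.001], [0.814, -0.581, -0.0], [0.0, 0.001, -1.0]]
force: [-0.1, 0.5, -2.2]
opening: 0.254
grasp_force: 29.6
```

Emit:
play_rows(moves=[[[-22.6, 12, 16.6, 0, 0, -0.129], [-23.9, 9, 16.6, 0, 0, -0.129], [-24.9, 5.8, 16.6, 0, 0, -0.129], [0, 0, 0, 0, 0, 0], [0, 0, 0, 0, 0, 0]]])

```text
time_s: 8.75
position: [0.5744, -0.1591, 0.2495]
tcp_rot: [[0.239, 0.971, -0.0], [0.971, -0.239, 0.001], [0.001, -0.001, -1.0]]
force: [0.0, 0.2, -1.9]
opening: 0.252
grasp_force: 29.6
```

```bash
python3 - <<'E'
from h import *
c=bot.capture("wrist");cv2.imwrite("pics/w2.png",c["image"])
s=bot.read_state();print(s["position"],np.round(s["tcp_rot"],3))
for d in bot.pinpoint(c,"bore")[:2]: print(d["centre"],d["confidence"],onz(c,d["centre"],.098))
E
```

```text
[ 0.57486565 -0.1585988   0.25013466] [[ 0.238  0.971  0.001]
 [ 0.971 -0.238  0.   ]
 [ 0.     0.001 -1.   ]]
[258.8, 126.4] 0.93 [ 0.58954161 -0.10452999  0.098     ]
```

View pics/w2.png

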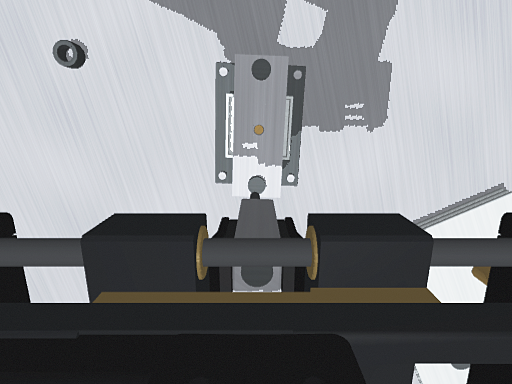

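The wrist view shows the brass pin in the bore at (259,130), bosses at (261,69) and (257,184), and the held drift's nose peeking out at (255,195). I measure bore and nose in this same picture.

```bash
python3 - <<'E'
from h import *
c=bot.capture("wrist");im=c["image"].astype(int);s=bot.read_state();p=np.array(s["position"]);Rt=np.array(s["tcp_rot"])
m=(im[...,2]-im[...,0]>40);m[:110]=0;m[150:]=0;m[:,:245]=0;m[:,275:]=0
v,u=np.nonzero(m);print("brass",u.mean(),v.mean(),len(u),u.min(),u.max(),v.min(),v.max())
B=onz(c,(u.mean(),v.mean()),.098);print(B)
pr=lambda X:(lambda q:(c["fx"]*q[0]/q[2]+c["cx"],c["fy"]*q[1]/q[2]+c["cy"]))(np.array(c["R"])@X+c["t"])
for n in([0,0],[.00399,-.00174]): print("pred tip",pr(p+Rt@[n[0],n[1],.0885]))
b=onz(c,(261.3,69),.104);d=onz(c,(257,184.5),.104);print("bosses",b,d,(b+d)/2,np.degrees(np.arctan2(*(b-d)[[1,0]])))
print(cv2.cvtColor(c["image"],6)[184:208,242:272])
E
```

```text
brass 257.81538461538463 130.0 65 254 262 126 134
[ 0.58856446 -0.10694281  0.098     ]
pred tip (np.float64(257.37151026741907), np.float64(198.87720358103994))
pred tip (np.float64(255.238114792535), np.float64(194.175410363385))
bosses [ 0.60476463 -0.0539383   0.104     ] [ 0.5749936  -0.15893138  0.104     ] [ 0.58987911 -0.10643484  0.104     ] 74.1691952351437
[[233 235 234 234 245 156 115 120 121 121 121 122 123 121 121 121 123 123
  123 122 121 116  95 248 243 236 233 233 233 231]
 [233 235 234 235 246 148 111 117 120 120 120 121 121 120 121 120 121 122
  122 120 122 119 120 136 242 237 233 233 233 231]
 [233 234 233 235 246 123 107 116 118 118 118 119 119 118 120 117 118 118
  118 117 116 113 113 176 242 238 233 233 233 231]
 [232 234 234 234 244 164 113 118 119 118 119 118 120 120 119 119 119 118
  120 118 117 111 115 255 241 237 232 232 234 231]
 [233 234 233 232 240 195 116 118 121 121 122 121 122 123 121 122 122 122
  122 122 119 111 163 250 237 236 231 231 234 231]
 [232 234 233 231 237 211 111 113 118 120 120 121 122 121 121 120 120 120
  120 120 114 102 234 246 235 2
[... 1570 characters left out ...]
 89  90  90  90  90  89
   89  89  88  90  89  88  89  89  89  88  89  89]
 [ 85  91  89  87  88  89  89  90  88  88  90  90  90  91  90  90  88  89
   88  89  88  89  90  89  88  89  88  89  87  90]
 [ 86  88  89  88  87  89  90  89  90  88  90  90  90  89  92  90  89  90
   88  89  89  89  88  90  90  88  89  88  89  89]
 [ 87  89  89  89  88  91  88  88  88  89  90  92  90  90  91  89  89  90
   87  89  89  88  89  88  89  91  89  89  89  89]
 [ 87  88  89  88  88  90  89  89  89  89  89  90  89  91  91  89  89  89
   88  89  89  89  88  89  88  89  89  88  89  90]
 [ 88  88  89  88  87  89  89  89  90  90  89  90  91  91  90  88  88  89
   88  87  88  89  89  88  88  90  89  89  89  90]]
```

```bash
python3 - <<'E'
from h import *
for i in range(2):
  c=bot.capture("wrist");s=bot.read_state();Rt=np.array(s["tcp_rot"]);p=np.array(s["position"])
  N=onz(c,(254.6,196.3),.1615);B=onz(c,(258,130),.098);B2=(onz(c,(260.8,69),.104)+onz(c,(256,184.5),.104))/2
  print(p,N,B,B2,(Rt.T@(B-N)*1e3).round(2),(Rt.T@(N-p)*1e3).round(2))
E
```

```text
[ 0.57512127 -0.15799284  0.25066377] [ 0.57364983 -0.15545623  0.1615    ] [ 0.58881756 -0.10682319  0.098     ] [ 0.58923836 -0.10609622  0.104     ] [50.84  3.16 63.5 ] [ 2.13 -2.18 89.16]
[ 0.5750783  -0.15798743  0.25064529] [ 0.57363158 -0.15538097  0.1615    ] [ 0.58878332 -0.10674303  0.098     ] [ 0.58920347 -0.10601625  0.104     ] [50.85  3.16 63.5 ] [ 2.21 -2.16 89.14]
```

Emit:
play_rows(moves=[[[17, 1.1, 0, 0, 0, 0], [17, 1.1, 0, 0, 0, 0], [17, 1.1, 0, 0, 0, 0], [0, 0, 20, 0, 0, 0], [0, 0, 20, 0, 0, 0]]])

```text
time_s: 9.5
position: [0.591, -0.1077, 0.2102]
tcp_rot: [[0.234, 0.972, 0.002], [0.972, -0.234, -0.001], [-0.0, 0.003, -1.0]]
force: [0.8, 0.1, -2.7]
opening: 0.253
grasp_force: 29.6
```

Emit:
play_rows(moves=[[[0, 0, 10, 0, 0, 0], [0, 0, 5, 0, 0, 0], [0, 0, 0, 0, 0, 0], [0, 0, 0, 0, 0, 0]]])

```text
time_s: 9.9
position: [0.5904, -0.1101, 0.1954]
tcp_rot: [[0.237, 0.972, 0.001], [0.972, -0.237, -0.0], [-0.0, 0.001, -1.0]]
force: [1.2, -0.5, -2.3]
opening: 0.251
grasp_force: 29.6
```

Emit:
play_rows(moves=[[[0, 0, 1, 0, 0, 0], [0, 0, 1, 0, 0, 0], [0, 0, 1, 0, 0, 0], [0, 0, 0, 0, 0, 0]]])

```text
time_s: 10.3
position: [0.5897, -0.1101, 0.1918]
tcp_rot: [[0.237, 0.972, -0.0], [0.972, -0.237, -0.0], [-0.0, -0.0, -1.0]]
force: [-0.6, -0.5, -1.9]
opening: 0.251
grasp_force: 29.6
```

Emit:
play_rows(moves=[[[0, 0, 1, 0, 0, 0], [0, 0, 1, 0, 0, 0], [0, 0, 1, 0, 0, 0], [0, 0, 0, 0, 0, 0]]])

```text
time_s: 10.7
position: [0.5897, -0.11, 0.1885]
tcp_rot: [[0.237, 0.972, -0.0], [0.972, -0.237, 0.0], [0.0, -0.0, -1.0]]
force: [0.4, 0.2, -1.5]
opening: 0.253
grasp_force: 29.6
```

Emit:
play_rows(moves=[[[0, 0, 0.5, 0, 0, 0], [0, 0, 0.5, 0, 0, 0], [0, 0, 0.5, 0, 0, 0], [0, 0, 0, 0, 0, 0]]])

```text
time_s: 11.1
position: [0.5898, -0.11, 0.1872]
tcp_rot: [[0.237, 0.972, -0.0], [0.972, -0.237, 0.0], [0.0, -0.0, -1.0]]
force: [-0.4, -0.6, -2.0]
opening: 0.251
grasp_force: 29.6
```

Emit:
play_rows(moves=[[[0, 0, 0.5, 0, 0, 0], [0, 0, 0.5, 0, 0, 0], [0, 0, 0, 0, 0, 0]]])

```text
time_s: 11.4
position: [0.5898, -0.11, 0.1862]
tcp_rot: [[0.237, 0.972, -0.0], [0.972, -0.237, 0.0], [0.0, -0.0, -1.0]]
force: [-0.1, 0.6, -1.2]
opening: 0.257
grasp_force: 29.6
```

Emit:
play_rows(moves=[[[0, 0, 0.5, 0, 0, 0], [0, 0, 0, 0, 0, 0]]])

```text
time_s: 11.6
position: [0.5898, -0.11, 0.1857]
tcp_rot: [[0.237, 0.972, -0.0], [0.972, -0.237, 0.0], [0.0, -0.0, -1.0]]
force: [0.1, 1.5, -1.5]
opening: 0.254
grasp_force: 29.6
```

Emit:
play_rows(moves=[[[0, 0, 0.5, 0, 0, 0], [0, 0, 0, 0, 0, 0]]])

```text
time_s: 11.8
position: [0.5898, -0.11, 0.1852]
tcp_rot: [[0.237, 0.972, -0.0], [0.972, -0.237, 0.0], [0.0, -0.0, -1.0]]
force: [-0.4, 0.0, -1.4]
opening: 0.251
grasp_force: 29.6
```

Emit:
play_rows(moves=[[[0, 0, 0.5, 0, 0, 0], [0, 0, 0, 0, 0, 0]]])

```text
time_s: 12.0
position: [0.5898, -0.11, 0.1847]
tcp_rot: [[0.237, 0.972, -0.0], [0.972, -0.237, 0.0], [0.0, -0.0, -1.0]]
force: [0.9, 0.0, -0.9]
opening: 0.251
grasp_force: 29.6
```

Emit:
play_rows(moves=[[[0, 0, 0.5, 0, 0, 0], [0, 0, 0, 0, 0, 0]]])

```text
time_s: 12.2
position: [0.5898, -0.11, 0.1842]
tcp_rot: [[0.237, 0.972, -0.0], [0.972, -0.237, 0.0], [0.0, -0.0, -1.0]]
force: [-0.3, 0.5, -1.5]
opening: 0.252
grasp_force: 29.6
```

Emit:
play_rows(moves=[[[0, 0, 0.5, 0, 0, 0], [0, 0, 0, 0, 0, 0]]])

```text
time_s: 12.4
position: [0.5898, -0.11, 0.1837]
tcp_rot: [[0.237, 0.972, -0.0], [0.972, -0.237, 0.0], [-0.0, -0.0, -1.0]]
force: [0.2, 1.4, -1.3]
opening: 0.257
grasp_force: 29.6
```

Emit:
play_rows(moves=[[[0, 0, 0.5, 0, 0, 0], [0, 0, 0, 0, 0, 0]]])

```text
time_s: 12.6
position: [0.5898, -0.11, 0.1832]
tcp_rot: [[0.237, 0.972, -0.0], [0.972, -0.237, 0.0], [0.0, -0.0, -1.0]]
force: [-0.1, 0.4, -1.9]
opening: 0.255
grasp_force: 29.6
```

Emit:
play_rows(moves=[[[0, 0, 0.5, 0, 0, 0], [0, 0, 0, 0, 0, 0], [0, 0, 0.5, 0, 0, 0], [0, 0, 0, 0, 0, 0]]])

```text
time_s: 13.0
position: [0.5898, -0.11, 0.1822]
tcp_rot: [[0.237, 0.972, -0.0], [0.972, -0.237, 0.0], [-0.0, -0.0, -1.0]]
force: [-0.1, 1.0, -1.1]
opening: 0.251
grasp_force: 29.6
```

Emit:
play_rows(moves=[[[0, 0, 0.5, 0, 0, 0], [0, 0, 0, 0, 0, 0], [0, 0, 0.5, 0, 0, 0], [0, 0, 0, 0, 0, 0]]])

```text
time_s: 13.4
position: [0.5898, -0.11, 0.1812]
tcp_rot: [[0.237, 0.972, -0.0], [0.972, -0.237, 0.0], [0.0, -0.0, -1.0]]
force: [-0.4, -0.3, -1.6]
opening: 0.256
grasp_force: 29.6
```

Emit:
play_rows(moves=[[[0, 0, 0.5, 0, 0, 0], [0, 0, 0, 0, 0, 0], [0, 0, 0.5, 0, 0, 0], [0, 0, 0, 0, 0, 0]]])

```text
time_s: 13.8
position: [0.5901, -0.1101, 0.1808]
tcp_rot: [[0.237, 0.972, 0.001], [0.972, -0.237, -0.0], [-0.0, 0.001, -1.0]]
force: [-0.5, 0.3, 1.5]
opening: 0.25
grasp_force: 29.6
```

Emit:
play_rows(moves=[[[0, 0, 0.5, 0, 0, 0], [0, 0, 0, 0, 0, 0]]])

```text
time_s: 14.0
position: [0.5902, -0.1102, 0.1807]
tcp_rot: [[0.237, 0.972, 0.001], [0.972, -0.237, -0.0], [-0.0, 0.001, -1.0]]
force: [-1.2, 0.3, 4.3]
opening: 0.251
grasp_force: 29.6
```

Emit:
play_rows(moves=[[[0, 0, 0.5, 0, 0, 0], [0, 0, 0, 0, 0, 0]]])

```text
time_s: 14.2
position: [0.5902, -0.1102, 0.1806]
tcp_rot: [[0.237, 0.972, 0.001], [0.972, -0.237, -0.001], [-0.0, 0.001, -1.0]]
force: [-1.6, 0.2, 7.2]
opening: 0.252
grasp_force: 29.6
```

Emit:
play_rows(moves=[[[0, 0, 0.5, 0, 0, 0], [0, 0, 0.5, 0, 0, 0], [0, 0, 0, 0, 0, 0]]])

```text
time_s: 14.5
position: [0.5902, -0.1102, 0.1799]
tcp_rot: [[0.237, 0.972, 0.001], [0.972, -0.237, -0.001], [-0.0, 0.002, -1.0]]
force: [-1.7, -0.2, 8.5]
opening: 0.251
grasp_force: 29.6
```

Emit:
play_rows(moves=[[[0, 0, 1, 0, 0, 0], [0, 0, 1, 0, 0, 0], [0, 0, 1, 0, 0, 0], [0, 0, 1, 0, 0, 0], [0, 0, 1, 0, 0, 0]]])

```text
time_s: 15.0
position: [0.5903, -0.1102, 0.1751]
tcp_rot: [[0.237, 0.972, 0.002], [0.972, -0.237, -0.001], [-0.0, 0.002, -1.0]]
force: [-1.0, 0.1, 10.2]
opening: 0.248
grasp_force: 29.6
```

Emit:
play_rows(moves=[[[0, 0, 1, 0, 0, 0], [0, 0, 1, 0, 0, 0], [0, 0, 1, 0, 0, 0], [0, 0, 1, 0, 0, 0], [0, 0, 1, 0, 0, 0]]])

```text
time_s: 15.5
position: [0.5902, -0.1102, 0.1701]
tcp_rot: [[0.237, 0.972, 0.002], [0.972, -0.237, -0.001], [-0.0, 0.002, -1.0]]
force: [-1.9, 0.3, 9.5]
opening: 0.254
grasp_force: 29.6
```

Emit:
play_rows(moves=[[[0, 0, 1, 0, 0, 0], [0, 0, 1, 0, 0, 0], [0, 0, 1, 0, 0, 0], [0, 0, 1, 0, 0, 0], [0, 0, 1, 0, 0, 0]]])

```text
time_s: 16.0
position: [0.5902, -0.1102, 0.1651]
tcp_rot: [[0.237, 0.972, 0.002], [0.972, -0.237, -0.001], [-0.0, 0.002, -1.0]]
force: [-2.5, 1.6, 10.2]
opening: 0.247
grasp_force: 29.6
```

Emit:
play_rows(moves=[[[0, 0, 1, 0, 0, 0], [0, 0, 1, 0, 0, 0], [0, 0, 1, 0, 0, 0], [0, 0, 1, 0, 0, 0], [0, 0, 1, 0, 0, 0]]])

```text
time_s: 16.5
position: [0.5902, -0.1102, 0.16]
tcp_rot: [[0.237, 0.972, 0.002], [0.972, -0.237, -0.001], [-0.0, 0.002, -1.0]]
force: [-1.8, 0.6, 9.6]
opening: 0.254
grasp_force: 29.6
```

Emit:
play_rows(moves=[[[0, 0, 1, 0, 0, 0], [0, 0, 1, 0, 0, 0], [0, 0, 1, 0, 0, 0], [0, 0, 1, 0, 0, 0], [0, 0, 1, 0, 0, 0]]])

```text
time_s: 17.0
position: [0.5902, -0.1102, 0.1549]
tcp_rot: [[0.237, 0.972, 0.001], [0.972, -0.237, -0.001], [-0.0, 0.001, -1.0]]
force: [-1.8, 1.2, 8.5]
opening: 0.252
grasp_force: 29.6
```

Emit:
play_rows(moves=[[[0, 0, 0.5, 0, 0, 0], [0, 0, 0.5, 0, 0, 0], [0, 0, 0.5, 0, 0, 0], [0, 0, 0, 0, 0, 0]]])

```text
time_s: 17.4
position: [0.5896, -0.11, 0.1511]
tcp_rot: [[0.237, 0.972, -0.001], [0.972, -0.237, 0.0], [0.0, -0.001, -1.0]]
force: [0.4, -0.0, -1.8]
opening: 0.259
grasp_force: 29.6
```

Emit:
play_rows(moves=[[[0, 0, -8, 0, 0, 0], [0, 0, -20, 0, 0, 0], [0, 0, -25, 0, 0, 0], [0, 0, -30, 0, 0, 0], [0, 0, -20, 0, 0, 0]]])

```text
time_s: 17.9
position: [0.5903, -0.1101, 0.2572]
tcp_rot: [[0.237, 0.972, 0.002], [0.972, -0.237, -0.001], [-0.0, 0.002, -1.0]]
force: [0.4, 0.3, -1.3]
opening: 0.249
grasp_force: 29.6
```

```bash
python3 - <<'E'
from h import *
c=bot.capture("scene");cv2.imwrite("pics/s2.png",cv2.resize(c["image"][110:250,80:360],(800,400),interpolation=2))
for q in("pin","pin_top"): print(q,[(d["centre"],d["confidence"]) for d in bot.pinpoint(c,q)][:3])
plan(.534,.1385,.245,-13.5,8)
E
```

```text
pin []
pin_top []
[[28.5, -14.2, 1.4, 0, 0, -0.0], [28.5, -14.2, 1.4, 0, 0, -0.0], [28.5, -14.2, 1.4, 0, 0, -0.0], [28.6, -14.2, 1.4, 0, 0, -0.0], [28.6, -14.2, 1.4, 0, 0, -0.0]]
[[28.6, -14.2, 1.4, 0, 0, -0.0], [28.6, -14.2, 1.4, 0, 0, -0.0], [28.6, -14.1, 1.4, 0, 0, -0.0]]
```

View pics/s2.png

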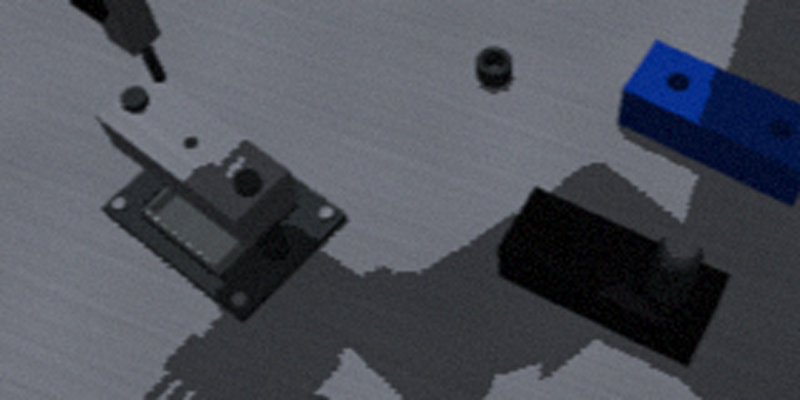

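The bore (190,142 in the crop) is now dark, so the pin is out. I carry the drift back to the rack.

Emit:
play_rows(moves=[[[28.5, -14.2, 1.4, 0, 0, 0], [28.5, -14.2, 1.4, 0, 0, 0], [28.5, -14.2, 1.4, 0, 0, 0], [28.5, -14.2, 1.4, 0, 0, 0], [28.6, -14.2, 1.4, 0, 0, 0]]])

```text
time_s: 18.55
position: [0.5528, 0.0466, 0.2458]
tcp_rot: [[0.237, 0.971, -0.004], [0.971, -0.237, 0.001], [-0.0, -0.004, -1.0]]
force: [1.1, 0.4, -1.7]
opening: 0.251
grasp_force: 29.6
```

Emit:
play_rows(moves=[[[28.6, -14.2, 1.4, 0, 0, 0], [28.6, -14.2, 1.4, 0, 0, 0], [28.6, -14.1, 1.4, 0, 0, 0], [0, 0, 0, 0, 0, 0], [0, 0, 0, 0, 0, 0]]])

```text
time_s: 19.05
position: [0.5324, 0.1392, 0.2421]
tcp_rot: [[0.235, 0.972, -0.003], [0.972, -0.235, -0.001], [-0.001, -0.003, -1.0]]
force: [0.2, 0.2, -1.4]
opening: 0.254
grasp_force: 29.6
```

Emit:
play_rows(moves=[[[0, 0, 30, 0, 0, 0], [0, 0, 30, 0, 0, 0], [0, 0, 20, 0, 0, 0], [0, 0, 10, 0, 0, 0], [0, 0, 0, 0, 0, 0]]])

```text
time_s: 19.55
position: [0.5328, 0.1377, 0.1519]
tcp_rot: [[0.238, 0.971, -0.004], [0.971, -0.238, -0.0], [-0.001, -0.004, -1.0]]
force: [-0.6, 0.1, -1.3]
opening: 0.252
grasp_force: 29.6
```

```bash
python3 - <<'E'
from h import *
c=bot.capture("wrist");cv2.imwrite("pics/w3.png",c["image"][40:290,150:370])
s=bot.read_state();print(s["position"],s["force"],np.round(s["tcp_rot"],3))
print(go(.534,.1385,.153,-13.5))
E
```

```text
[0.5337157  0.13796414 0.15307259] [ 1.15311202  0.67672735 -1.23590076] [[ 0.238  0.971 -0.001]
 [ 0.971 -0.238 -0.   ]
 [-0.    -0.001 -1.   ]]
[0.59, 0.15, 0.07, ('turn_z rad', np.float64(-0.0045))]
```

View pics/w3.png

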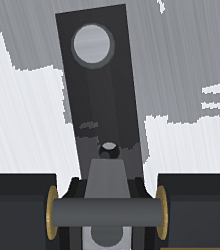

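The picture shows the nose tip right over the free socket (about (109,150) in the crop), so I lower it.

Emit:
play_rows(moves=[[[0.5, 0.2, 8, 0, 0, 0], [0, 0, 6, 0, 0, 0], [0, 0, 3, 0, 0, 0], [0, 0, 2, 0, 0, 0], [0, 0, 2, 0, 0, 0]]])

```text
time_s: 20.1
position: [0.5341, 0.1393, 0.1326]
tcp_rot: [[0.237, 0.972, 0.0], [0.972, -0.237, -0.0], [0.0, 0.0, -1.0]]
force: [0.7, -0.0, -1.4]
opening: 0.25
grasp_force: 29.6
```

Emit:
play_rows(moves=[[[0, 0, 2, 0, 0, 0], [0, 0, 2, 0, 0, 0], [0, 0, 2, 0, 0, 0], [0, 0, 0, 0, 0, 0]]])

```text
time_s: 20.5
position: [0.5337, 0.1392, 0.1263]
tcp_rot: [[0.237, 0.972, -0.001], [0.972, -0.237, -0.0], [-0.0, -0.001, -1.0]]
force: [0.1, -0.5, -1.9]
opening: 0.254
grasp_force: 29.6
```

Emit:
play_rows(moves=[[[0, 0, 6, 0, 0, 0], [0, 0, 6, 0, 0, 0], [0, 0, 6, 0, 0, 0], [0, 0, 6, 0, 0, 0], [0, 0, 3, 0, 0, 0]]])

```text
time_s: 21.0
position: [0.5335, 0.1391, 0.0986]
tcp_rot: [[0.237, 0.972, -0.001], [0.972, -0.237, -0.0], [-0.0, -0.001, -1.0]]
force: [0.0, 0.3, -2.1]
opening: 0.252
grasp_force: 29.6
```

Emit:
play_rows(moves=[[[0, 0, 1, 0, 0, 0], [0, 0, 1, 0, 0, 0], [0, 0, 0.5, 0, 0, 0], [0, 0, 0, 0, 0, 0]]])

```text
time_s: 21.4
position: [0.534, 0.1392, 0.0972]
tcp_rot: [[0.237, 0.972, 0.0], [0.972, -0.237, -0.0], [0.0, 0.0, -1.0]]
force: [-0.4, 0.6, -0.8]
opening: 0.252
grasp_force: 29.6
```

Emit:
play_rows(moves=[[[0, 0, 0.5, 0, 0, 0], [0, 0, 0.5, 0, 0, 0], [0, 0, 0, 0, 0, 0]]])

```text
time_s: 21.7
position: [0.5339, 0.1392, 0.0961]
tcp_rot: [[0.237, 0.972, 0.0], [0.972, -0.237, 0.0], [0.0, 0.0, -1.0]]
force: [0.4, 0.3, -1.2]
opening: 0.25
grasp_force: 29.6
```

Emit:
play_rows(moves=[[[0, 0, 0.5, 0, 0, 0], [0, 0, 0.5, 0, 0, 0], [0, 0, 0, 0, 0, 0]]])

```text
time_s: 22.0
position: [0.534, 0.1392, 0.0954]
tcp_rot: [[0.237, 0.972, 0.0], [0.972, -0.237, 0.0], [0.0, 0.0, -1.0]]
force: [-1.4, -0.1, 2.8]
opening: 0.255
grasp_force: 29.6
```

Emit:
play_rows(moves=[[[0, 0, 0.5, 0, 0, 0], [0, 0, 0, 0, 0, 0]]])

```text
time_s: 22.2
position: [0.534, 0.1392, 0.0954]
tcp_rot: [[0.237, 0.972, 0.0], [0.972, -0.237, -0.0], [0.0, 0.0, -1.0]]
force: [-1.9, -1.7, 7.4]
opening: 0.253
grasp_force: 29.6
```

Home on the rack. Ease back and release.

Emit:
play_rows(moves=[[[0, 0, -0.8, 0, 0, 0], [0, 0, 0, 0, 0, 0]]])

```text
time_s: 22.4
position: [0.5341, 0.1392, 0.0954]
tcp_rot: [[0.237, 0.972, 0.0], [0.972, -0.237, 0.0], [0.0, 0.0, -1.0]]
force: [-0.8, 0.5, 2.8]
opening: 0.254
grasp_force: 29.6
```

Emit:
play_rows(moves=[[[0, 0, 0, 0, 0, 0], [0, 0, 0, 0, 0, 0], [0, 0, 0, 0, 0, 0], [0, 0, 0, 0, 0, 0], [0, 0, 0, 0, 0, 0]]], fingers=0.6)

```text
time_s: 22.9
position: [0.5339, 0.1392, 0.0953]
tcp_rot: [[0.237, 0.972, -0.0], [0.972, -0.237, -0.0], [-0.0, -0.0, -1.0]]
force: [-0.7, -0.0, -0.0]
opening: 0.622
grasp_force: 0.0
```

Emit:
play_rows(moves=[[[0, 0, 0, 0, 0, 0], [0, 0, 0, 0, 0, 0], [0, 0, -15, 0, 0, 0], [0, 0, -30, 0, 0, 0], [0, 0, -40, 0, 0, 0]]])

```text
time_s: 23.4
position: [0.5324, 0.139, 0.1796]
tcp_rot: [[0.237, 0.972, -0.005], [0.972, -0.237, -0.0], [-0.001, -0.005, -1.0]]
force: [1.2, 0.8, -0.1]
opening: 0.797
grasp_force: 0.0
```

Emit:
play_rows(moves=[[[0, 0, -40, 0, 0, 0], [0, 0, -30, 0, 0, 0], [0, 0, 0, 0, 0, 0], [0, 0, 0, 0, 0, 0], [0, 0, 0, 0, 0, 0]]])

```text
time_s: 23.9
position: [0.5327, 0.1391, 0.249]
tcp_rot: [[0.237, 0.972, -0.003], [0.972, -0.237, -0.0], [-0.001, -0.003, -1.0]]
force: [-0.4, 0.6, -0.8]
opening: 0.8
grasp_force: 0.0
```

```bash
python3 - <<'E'
from h import *
c=bot.capture("wrist");s=bot.capture("scene")
cv2.imwrite("pics/f.png",np.hstack([c["image"][40:340,100:500],cv2.resize(s["image"][130:250,80:360],(700,300),interpolation=2)[:,:400]]))
E
```

```text
(no output)
```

View pics/f.png

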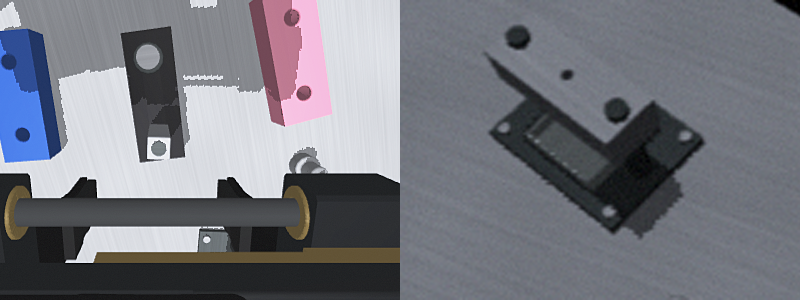

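The drift stands upright in the rack at (158,147), released. The bore is empty at (567,75).

```bash
python3 -c "
from rig import bot
print(bot.hand_in())"
```

```text
the job is handed in; nothing more can be done
None
```

The job is handed in but the verdict was not shown: the pin was pressed out of the bore at about 10 N without ramming, and the drift is back upright in its rack socket and released; I saw the bore empty but did not see the pin itself in the dish.

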